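# Feed a jig cover from its magazine, seat it on the hidden pin and hold it down

### The arm

A 6-joint arm with a two-finger parallel gripper is mounted at the origin on the work surface. World frame = base frame: x ahead of the robot, y to its left, z up, the work surface at z = 0. Lengths are in m, angles in rad, forces in N, time in s.
With the tool pointing down it reaches from about 0.25 to 0.725 m from the base axis. Payload 4 kg.
Tool frame: the origin (TCP) lies midway between the tips of the shut fingers; the grasp point (between the pads) lies 19 mm behind it; z points along the fingers, y is the line along which they close (so a half turn about z gives the same grasp; the last joint's range is limited). The gripper opens to 85 mm and grips with 20 to 120 N. Pads are 22 mm wide; open, the fingers measure 114 mm over their backs; the gripper's body (76 mm by 85 mm) begins 54 mm behind the grasp point. The pads swing forward as they close: fully open they stand 13 mm farther back than shut.
Start: joints at [1.117, 0.241, 0.005, 1.335, 0, 1.571], TCP at [0.219, 0.449, 0.231] pointing down, gripper open.
Joint ranges: [-2.72, 2.72], [-1.05, 1.87], [-1.09, 1.28], [-1.99, 2.15], [-1.42, 1.44], [-3.14, 3.14]. Speed limits (rad/s): [2.79, 2.79, 3.14, 3.14, 3.14, 3.14].

### API

Orientations are given as a unit quaternion [x, y, z, w].
In Python, from workcell import get_obs, camera, job_done, silhouettes gives the robot as it stands. The module is installed in compiled form; this text tells all that it offers.
- The arm moves only by the tool drive_tool, never from a script. Its argument "increments" is a list of rows, each a list of 3 entries, a list of its own where there are three numbers: the shift along the world's x, y, z in mm, then the turn, a rotation vector about the world's x, y, z in degrees, then the opening, from 0 (shut) to 1 (fully open). A call has 1 to 8 rows; each row shifts and turns the commanded pose from where the row before left it; what a row does not reach is not made up. A row lasts 1/12 s, in which the tool goes at most 41.7 mm and 7.16 degrees, less where a joint would pass 70% of its speed; a pose out of reach is approached as far as the arm can. A call is refused whole if a number of a shift passes 41.7 or a number of a turn 7.16, either way. A call with a gripper value outside its range is refused whole. The fingers move at their own pace and stop on an object; the grip force is fixed at half the most. Time passes only in rows, so rows that do not move let the fingers close. It gives the time, the measured TCP pose, the force, the opening and the grip force at its end, in the units of the state.
- get_obs(): the state, without advancing time (a new reading comes with each control period).
- camera(name): name is "side" or "top"; returns a dict with "image" (400x640x3 uint8, red, green, blue), "K" (3x3 intrinsics, pixels), "k1" (the pictures are not rectified: a ray, as slopes to the right and down, at radius r is drawn at 1 + k1 r^2 times it, then the intrinsics apply), "view" (4x4, takes a point from world to camera coordinates). Camera axes: x right, y down, z forward; pixel columns grow to the right and rows downward; lengths in m; the calibration is good to about 2 mm. A picture is of the moment at which its call begins. There is no depth.
- job_done(): hands the job in; it is judged then, once.
Trained networks look in a picture, given as the dict that the camera call returned (one of the last four; its "shot" number tells which), for a name from the list of things; names that differ only in an ending like _2 or _b are one class to them, and where a whole thing is asked for, a point or a joint stands for the part that bears it (a point fixed in the world has none). Each returns a list of dicts, best first, with "conf" (0 to 1); they miss things now and then, are a little off and sometimes report something else, mostly with a low value. They report only what shows in the picture. A call takes as long as a camera call.
- silhouettes(query, picture): "region" (400x640 bool, what is visible of it) and "bbox" ([left, top, right, bottom] in pixels, round what is visible of it).
The state is a dict: "clock": time; "joint_pos": joint angles; "joint_vel": joint speeds; "tau": joint torques, N m; "eef_pos": TCP position; "tool_rot": TCP orientation; "ft_force": force on the tool from outside, world axes, zero at the start; "ft_torque": the same for the moment, N m; "grip_width": finger opening in m; "grasp_force": force on a finger pad.
Only numpy, scipy, OpenCV 4.12 (cv2) and the standard library are available. Lean on these libraries where they do the work, as an engineer would, in place of code of your own. Each camera call takes 0.05 s, during which the arm holds its last target. There are 200 camera calls.

### The job

At the soldering jig, press the red ejector slide of the cover magazine fully in so that it pushes the lowest jig cover out, draw that cover out and slide it nose first between the jig's side rails and under the fume nozzle until it drops on to the locating pin hidden beneath it. Then press the cover flat, fully home against its spring plungers, and finish while still holding it pressed down, ready for the clamps. Leave the two spare covers in the magazine and do not disturb the other things on the bench.

Things in the scene. Friction and masses are not known exactly. Their poses are not given: they have to be found in the camera images.
- magazine: Fixed grey and aluminium magazine, 142 x 85 x 72 mm on bolted feet, with a stack of 3 jig covers. Origin: underside, below the origins of the covers; +x points from the delivery slot to the ejector slide, z up. Rear wall to x = +51 mm. The roof is slotted, so covers cannot be lifted out. They lie parallel to its axes with 1.5 mm side play.
- slot (a point): Middle of the sill of the magazine's delivery slot (at x = -91 mm, 28 mm above the bench). The slot is 14 mm high and 73 mm wide; nothing stands in front of it. The lowest cover leaves only here, drawn level along the magazine's -x; the others then sink down.
- ejector (a joint): Spring ejector slide at the magazine's +x end, in m: 0 = out, 0.046 = fully pressed in along the magazine's -x. Takes 3 N at the start, 6 N at the end, plus 3 to 5 N of stack friction, and springs back when let go. Pressed fully it moves the lowest cover 46 mm out of the slot, so that all of its tail stands clear.
- ejector_pad (a point): Middle of the outer (+x) face of the ejector's red push pad (46 mm wide, 9 mm thick, from 29 to 67 mm above the bench); press it along the magazine's -x. Moves with the slide. Under the slide lies the magazine's foot, 24 mm high, ending just under the pad.
- cover: Lowest jig cover of the stack: grey-green plate 12 mm thick, about 0.14 kg. Origin: underside, centre of its 90 x 70 mm part (x +-45, y +-35 mm); +x to the nose, z up; axes as the magazine's at the start. A 36 mm wide tail runs from x = -45 to -85 mm. Two windows, x -17 to +27, |y| 12 to 26 mm; the solid bar between them is the place to press.
- cover_hole (a point): Mouth of the cover's blind locating hole, on its underside on the centreline at x = -31 mm (not seen from above): 12.5 mm in diameter, 9.5 mm deep. Axes as the cover's.
- cover_tail (a point): Middle of the cover's tail (x = -66 mm, mid-thickness): take it here across its 36 mm width.
- spare_a: Second cover of the stack, same as the first; stays in the magazine (it sinks to the floor when the lowest is gone).
- spare_b: Top cover of the stack, same as the first; stays in the magazine.
- jig: Fixed solder jig: aluminium foot 225 x 170 x 10 mm under a dark block with the seat. Origin: underside, below the middle of the seat; +x is the way a cover slides in, z up. Side rails 76 mm apart (3 mm play each side), x -30 to +45 mm, flared ahead to x -40, tops 16 mm above the seat. Two swing clamps, swung aside, at x 0, y +-70 mm, 71 mm high.
- seat (a point): Middle of the jig's seat plane, 45 mm above the bench, axes as the jig's. A home cover has its origin here and its axes parallel, nose to +x, its tail hanging free over the front of the block (only the 10 mm high foot lies under the tail).
- nozzle (a point): Middle of the lower front edge of the jig's black fume nozzle (90 mm wide), at jig x = +25 mm, 26 mm above the seat; its top is 38 mm above the seat. It roofs everything from here on to +x, so the cover's nose must go in beneath it and ends 20 mm under it.
- pin_top (a point): Top of the brass locating pin, 8 mm above the seat, at jig x = -31 mm on the centreline; pin 10 mm in diameter with a 2.5 mm tapered nose. It passes under the solid middle of the cover while the cover slides in over it. 1.25 mm play all round in the hole.
- plungers (a joint): The jig's four spring plungers (brass, 8 mm, at x +-35, y +-30 mm, moving as one), in m: 0 = up, 4 mm above the seat; 0.004 = level with the seat. They push up with 5 N at 0 and 9 N at 0.004. A cover dropped on to the pin rests on them 4 mm above the seat, and comes up again when let go.
- solder_reel: Bystander: white reel of solder, 54 mm wide, 40 mm high, standing on its flange. Origin: centre of underside.
- flux_jar: Bystander: amber jar with black cap, 48 mm wide, 55 mm high. Origin: centre of underside.
- parts_bin: Bystander: blue bin 110 x 80 x 45 mm with white connectors. Origin: centre of underside.
- screwdriver: Bystander: screwdriver 160 mm long, lying on the bench. Origin: under its middle.

How it is judged:
On the way, in this order (a step that is already met when the one before it is completed fails the run):
1. the ejector slide is pressed fully in and the lowest cover stands out of the slot (value of joint ejector above 0.042 m and x of cover in the frame of magazine below -0.04 m), for 0.05 s.
2. the cover is held in the fingers, drawn right out of the magazine (contact force between the fingers and cover above 1 N and x of cover in the frame of magazine below -0.125 m), for 0.1 s.
3. the cover has dropped on to the locating pin (horizontal distance between cover_hole and pin_top below 0.0025 m and z of cover in the frame of jig below 0.0515 m and angle between cover's own z axis and vertical below 0.06 rad), for 0.15 s.
At the end, for the whole second after the job is handed in: Cover on the pin (hole within 2.5 mm), nose inwards, level within 2 degrees, flat on the seat within 1.5 mm, the plungers pressed at least 3 of their 4 mm, the fingers still pressing on it with over 4 N; both spares in the magazine, bystanders where they were (horizontal distance between cover_hole and pin_top below 0.0025 m and z of cover in the frame of jig between 0.043 and 0.0465 m and x of cover in the frame of jig between -0.006 and 0.006 m and angle between the x axis of cover and the x axis of jig, either way round below 0.09 rad and angle between cover's own z axis and vertical below 0.035 rad and value of joint plungers above 0.003 m and contact force between the fingers and cover above 4 N and linear speed of cover below 0.02 m/s and x of spare_a in the frame of magazine between -0.012 and 0.012 m and y of spare_a in the frame of magazine between -0.012 and 0.012 m and z of each of spare_a, spare_b in the frame of magazine below 0.06 m and x of spare_b in the frame of magazine between -0.012 and 0.012 m and y of spare_b in the frame of magazine between -0.012 and 0.012 m); the arm keeps its last pose, push and grip.
It fails at once if a bystander (reel, jar, bin, screwdriver) is disturbed by more than 25 mm (distance of any of solder_reel, flux_jar, parts_bin, screwdriver from where it was at the start of the episode above 0.025 m).
It fails at once if a spare cover leaves the magazine (not (x of spare_a in the frame of magazine between -0.012 and 0.012 m and y of spare_a in the frame of magazine between -0.012 and 0.012 m and z of spare_a in the frame of magazine below 0.06 m) or not (x of spare_b in the frame of magazine between -0.012 and 0.012 m)).
It also fails if it takes over 59 s, if anything falls off the work surface, if the arm or the gripper's body presses on something with over 40 N, if the wrist force passes 120 N, or if a joint passes its speed limit or range.

## Working session

There is one attempt and no reset: what is moved stays moved. The work goes in short steps, Python scripts to look and compute and a tool call to move; the robot and the scene stay as the last step left them, time stands still between calls to the robot, and variables do not carry over. Pictures are saved under pics/ and viewed, at most 10 in all, crops included, and the job is handed in when it is done.

Besides the shell and the picture viewer there is one more tool, called in YAML: its name, and indented under it one key for each argument. drive_tool: Moves the arm, as the interface text tells. Its arguments: {"type":"object","properties":{"increments":{"type":"array"}},"required":["increments"]}

```bash
mkdir -p pics; ls
python3 - <<'E'
from workcell import *
import cv2, json
o=get_obs(); print({k:(v if not hasattr(v,'tolist') else v.tolist()) for k,v in o.items()})
for n in ("top","side"):
    c=camera(n); cv2.imwrite(f"pics/{n}0.png",c["image"][:,:,::-1]); print(n,c["K"],c["k1"],c["view"])
    for q in ["magazine","ejector_pad","cover","jig","nozzle","pin_top","solder_reel","flux_jar","parts_bin","screwdriver","plungers"]:
        try:
            r=silhouettes(q,c); print(q,[(round(d["conf"],2),[int(x) for x in d["bbox"]]) for d in r[:3]])
        except Exception as e: print(q,e)
E
```

```text
pics
{'clock': 0.0, 'joint_pos': [1.1170142561463636, 0.24144824842893514, 0.003693680637342618, 1.3351906244133023, 6.806215922506339e-06, 1.5708161745583817], 'joint_vel': [-0.0002970201952436778, -0.0005935523175658873, 0.0012069489635420153, -0.0004041106228444513, -0.0005235359783295978, -0.00025164484538867874], 'tau': [0.0008517671994923148, -37.23163604736328, 25.24075984954834, 0.017203896422870457, 0.00019783475636359071, 1.7770567950492477e-06], 'eef_pos': [0.21889983545908867, 0.4488199123797849, 0.23038368809771598], 'tool_rot': [0.22495887544835616, 0.9743676667153094, -0.0010461321950907734, -0.000244998377271958], 'ft_force': [0.4290203143329803, -0.368247115536075, 0.33968226525263284], 'ft_torque': [0.033239506612494446, 0.015970960665529842, -0.018004993324860295], 'grasp_force': 0.0, 'grip_width': 0.08535713458465034}
top [[442.7296656    0.         321.72078652]
 [  0.         442.7296656  197.917958  ]
 [  0.           0.           1.        ]] -0.11528289462756916 [[-0.00726967 -0.99946376 -0.03192732  0.06482377]
 [-0.99530676  0.01031309 -0.09621898  0.674332
[... 762 characters left out ...]
[ 0.75290532 -0.6580871  -0.00741338 -0.46186204]
 [-0.3450136  -0.3850812  -0.85596617  0.31752856]
 [ 0.56044554  0.6470192  -0.51697868  0.57720785]
 [ 0.          0.          0.          1.        ]]
magazine [(0.59, [183, 172, 248, 241])]
ejector_pad [(0.7, [180, 172, 202, 182]), (0.54, [345, 280, 400, 323])]
cover [(0.45, [222, 218, 240, 225])]
jig [(0.88, [300, 248, 460, 384])]
nozzle [(0.62, [301, 249, 457, 382])]
pin_top [(0.84, [301, 249, 453, 380]), (0.47, [183, 167, 203, 186])]
solder_reel [(0.61, [363, 204, 383, 229])]
flux_jar [(0.88, [316, 180, 341, 208])]
parts_bin [(0.65, [265, 153, 312, 193])]
screwdriver [(0.7, [185, 166, 203, 186])]
plungers [(0.44, [346, 277, 400, 322])]
```

Run:
```python
import cv2
a=cv2.imread("pics/top0.png")[130:330,160:520]; cv2.imwrite("pics/topc.png",cv2.resize(a,None,fx=2.2,fy=2.2,interpolation=cv2.INTER_CUBIC))
b=cv2.imread("pics/side0.png")[140:400,160:480]; cv2.imwrite("pics/sidec.png",cv2.resize(b,None,fx=2.3,fy=2.3,interpolation=cv2.INTER_CUBIC))
```

```text
(no output)
```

View pics/topc.png

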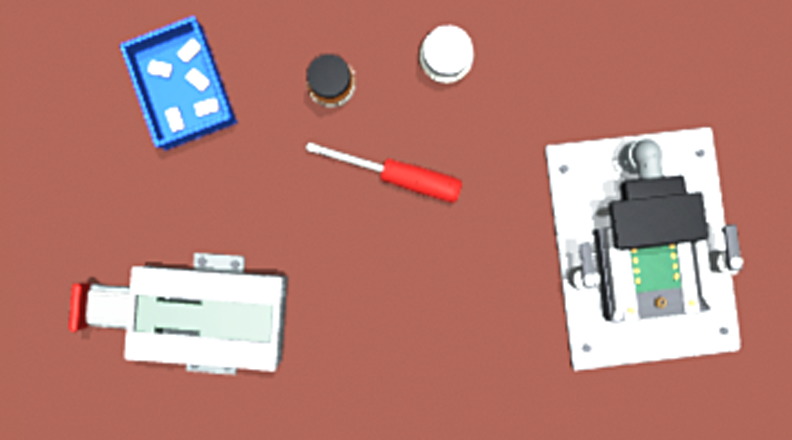

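View pics/sidec.png

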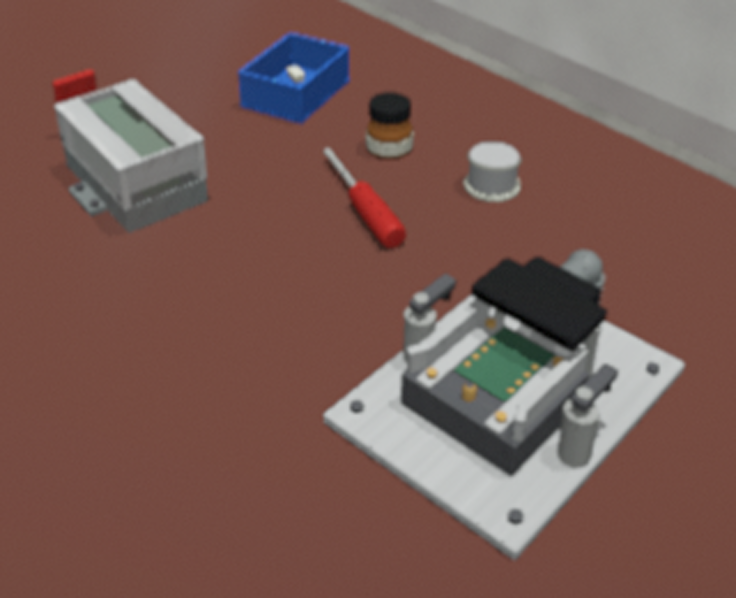

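Both pictures show the scene clearly. In the top picture the magazine roof spans px (217–288, 251–299), with the red pad at about (195,269) and its delivery slot facing world −y. The jig is at about px (460,240), with the pin at (460,267) and the nozzle toward world +x. I'll zoom in on the fiducials next.

Run:
```python
import cv2,numpy as np
t=cv2.imread("pics/top0.png"); s=cv2.imread("pics/side0.png")
def z(im,x0,y0,w,h,f): return cv2.resize(im[y0:y0+h,x0:x0+w],None,fx=f,fy=f,interpolation=cv2.INTER_CUBIC)
A=z(t,405,185,100,115,4); B=z(s,325,240,100,115,4)   # each 400x460
cv2.imwrite("pics/jig.png",np.hstack([A,B]))
A=z(t,185,240,110,70,5); B=z(s,180,165,110,50+20,5) # each 550x350 
A=z(t,185,245,112,62,7)[:300*2]; 
cv2.imwrite("pics/mag.png",np.vstack([z(t,185,245,110,60,5),z(s,160,165,110,60,5)]))
```

```text
(no output)
```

View pics/jig.png

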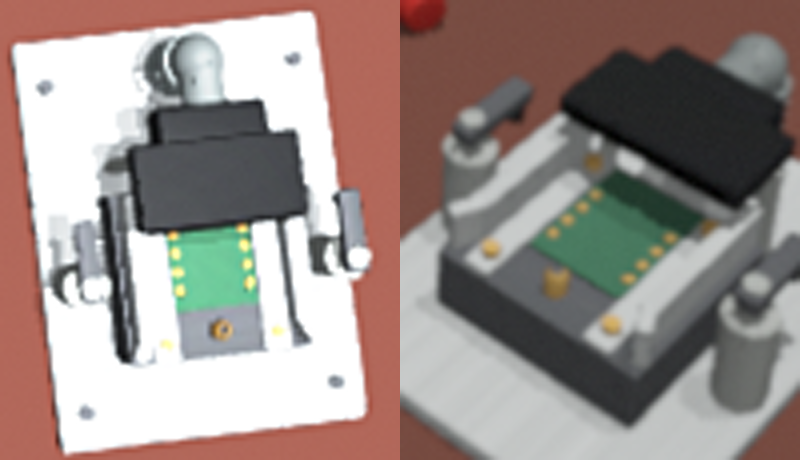

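View pics/mag.png

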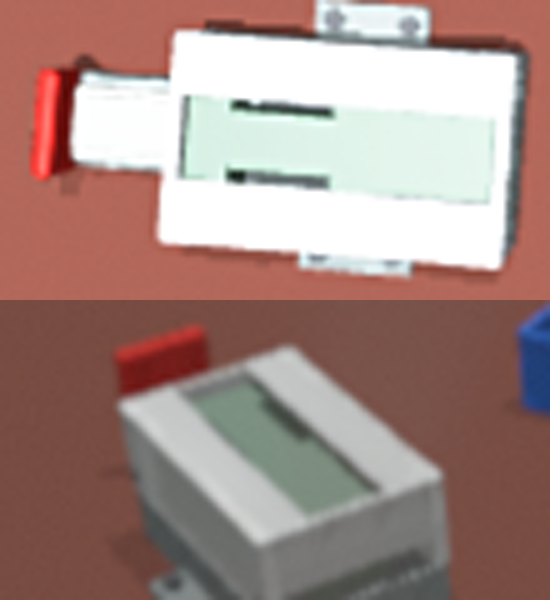

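The jig close-up shows the brass pin at top px (460,267) and side px (364,308), plus plungers and foot corners in both views. The magazine close-up shows the four roof corners in both views, with the pad's outer face at the left at about px (193,270). I'll fit both poses from these points.

```bash
cat > h.py <<'E'
import numpy as np
from scipy.optimize import least_squares
CAM={"top":(442.7296656,321.72078652,197.917958,-0.11528289462756916,np.array([[-0.00726967,-0.99946376,-0.03192732,0.06482377],[-0.99530676,0.01031309,-0.09621898,0.67433258],[0.09649665,0.03107799,-0.99484801,0.92733908]])),
"side":(438.02487279,310.40853465,192.01813925,-0.044773331525479194,np.array([[0.75290532,-0.6580871,-0.00741338,-0.46186204],[-0.3450136,-0.3850812,-0.85596617,0.31752856],[0.56044554,0.6470192,-0.51697868,0.57720785]]))}
def proj(n,P):
    f,cx,cy,k,V=CAM[n]; p=P@V[:,:3].T+V[:,3]; s=p[:,:2]/p[:,2:]; s=s*(1+k*(s**2).sum(1,keepdims=True)); return s*f+[cx,cy]
def place(q,L):
    c,s=np.cos(q[2]),np.sin(q[2]); L=np.asarray(L,float)
    return np.c_[q[0]+c*L[:,0]-s*L[:,1],q[1]+s*L[:,0]+c*L[:,1],L[:,2]+q[3]]
def fit(q0,obs):  # obs: {cam:[(local mm),(px)]}
    def r(q): return np.concatenate([(proj(n,place(q,np.array([a for a,_ in o])/1e3))-np.array([b for _,b in o])).ravel() for n,o in obs.items()])
    s=least_squares(r,q0,loss="soft_l1"); return s.x,r(s.x).reshape(-1,2)
def px(off,f,pts): return [((u+.5)/f-.5+off[0],(v+.5)/f-.5+off[1]) for u,v in pts]
E
python3 - <<'E'
from h import *
np.set_printoptions(precision=4,suppress=True)
cor=[(51,-42.5,72),(-91,-42.5,72),(-91,42.5,72),(51,42.5,72)]
mt=list(zip(cor,px((185,245),5,[(175,30),(523,52),(500,270),(159,242)])))
ms=list(zip(cor,px((160,165),5,[(290,46),(442,178),(262,243),(120,105)])))
for o in ({"top":mt,"side":ms},{"top":mt},{"side":ms}):
    if len(o)==1:
        q,r=fit([.45,.3,1.5,0],o)
    else: q,r=fit([.45,.3,1.5,0],o)
    print("mag",q,np.degrees(q[2]),np.abs(r).max()); 
    if len(o)==2: Q=q; print(r)
jl=[(-31,0,53),(-35,30,49),(-35,-30,49)]
jt=list(zip(jl,px((405,185),4,[(222,330),(168,345),(278,331)])))
js=list(zip(jl+[(35,30,49),(35,-30,49)],px((325,240),4,[(157,272),(92,247),(212,324),(194,161),(309,228)])))
for o in ({"top":jt,"side":js},{"top":jt},{"side":js}):
    q,r=fit([.4,-.2,0.,0],o); print("jig",q,np.degrees(q[2]),np.abs(r).max()); 
    if len(o)==2: J=q;print(r)
# foot yaw from the top view
f=np.array(px((405,185),4,[(12,45),(315,12),(366,414),(66,453)]))
def rr(p): 
    L=np.array([(p[3]+112.5,85,10),(p[3]+112.5,-85,10),(p[3]-112.5,-85,10),(p[3]-112.5,85,10)])/1e3 if 0 else np.array([(112.5,85,10),(112.5,-85,10),(-112.5,-85,10),(-112.5,85,10)])/1e3
    return (proj("top",place([*p[:3],0],L))-f).ravel()
s=least_squares(rr,[.4,-.2,0.]);print("foot",s.x,np.degrees(s.x[2]),s.fun)
print("in jig frame", (s.x[0]-J[0])*np.cos(J[2])+(s.x[1]-J[1])*np.sin(J[2]),-(s.x[0]-J[0])*np.sin(J[2])+(s.x[1]-J[1])*np.cos(J[2]))
pt=px((185,245),5,[(40,70),(34,178)])
for x in (85,90,95,100,105,110): print(x,proj("top",place([*Q[:3],0],np.array([(x,-23,67),(x,23,67)])/1e3)).ravel())
print(pt); print("slot,tail",place(Q,np.array([[-91,0,28],[-112,0,34],[-66,0,34]])/1e3)); print("pin",place(J,np.array([[-31,0,53]])/1e3))
E
```

```text
mag [ 0.5149  0.2232  1.4986 -0.0001] 85.86593623739222 1.6989790362018198
[[ 0.5386  0.8428]
 [-1.699   1.2606]
 [ 0.062  -1.0294]
 [ 0.6228 -0.7347]
 [ 0.1027  0.4345]
 [ 0.0309 -0.5891]
 [-0.2935 -0.0084]
 [ 0.1455 -0.2209]]
mag [0.517  0.2178 1.4961 0.0262] 85.71964884011204 1.1678041295185722
mag [0.5136 0.2208 1.5007 0.0012] 85.98116446822212 0.504661490578485
jig [ 0.5538 -0.23    0.1033 -0.0026] 5.921278564962029 0.6669665036876609
[[ 0.2437  0.2598]
 [-0.4274 -0.0114]
 [-0.233   0.0628]
 [ 0.0242  0.0466]
 [-0.1372  0.2224]
 [ 0.0751 -0.0821]
 [-0.1604 -0.1069]
 [ 0.667  -0.0977]]
jig [ 0.5536 -0.2318  0.1083 -0.0084] 6.207569457647182 0.38131299069073066
jig [ 0.5579 -0.2267  0.1004 -0.0079] 5.755300180331914 0.3172620746540247
foot [ 0.5762 -0.2284  0.1027] 5.881664108280157 [ 0.4877  0.1325 -0.4857 -0.1282  0.3762  0.1282 -0.378  -0.1271]
in jig frame 0.022469788601978378 -0.000742783349546529
85 [204.2642 259.476  202.5558 281.3773]
90 [201.9603 259.2975 200.2474 281.1864]
95 [199.6596 259.1187 197.9424 280.9952]
100 [197.3623 258.9398 195.6408 280.8036]
105 [195.0684 258.7605 193.3426 280.6116]
110 [192.7779 258.5811 191.0478 280.4192]
[(192.6, 258.6), (191.4, 280.2)]
slot,tail [[0.5083 0.1324 0.0279]
 [0.5068 0.1115 0.0339]
 [0.5101 0.1574 0.0339]]
pin [[ 0.523  -0.2332  0.0504]]
```

drive_tool:
  increments:
    - [[38,-9.5,0],[0,0,-7],0]
    - [[38,-9.5,0],[0,0,-7],0]
    - [[38,-9.5,0],[0,0,-7],0]
    - [[38,-9.5,0],[0,0,-7],0]
    - [[38,-9.5,0],[0,0,-7],0]
    - [[38,-9.5,0],[0,0,-7],0]
    - [[38,-9.5,0],[0,0,-7],0]
    - [[38,-9.5,0],[0,0,-7],0]

```text
clock: 1.87
eef_pos: [0.525, 0.3726, 0.2313]
tool_rot: [0.658, 0.753, 0.0, -0.0]
ft_force: [0.3, 0.6, -0.6]
grip_width: -0.0001
grasp_force: 0.0
```

drive_tool:
  increments:
    - [[3,0,-35],[0,0,-6],0]
    - [[0,0,-35],[0,0,-6],0]
    - [[0,0,-35],[0,0,0],0]
    - [[0,0,-35],[0,0,0],0]
    - [[0,0,-30],[0,0,0],0]
    - [[0,0,-20],[0,0,0],0]
    - [[0,0,0],[0,0,0],0]

```text
clock: 2.45
eef_pos: [0.5225, 0.3707, 0.0351]
tool_rot: [0.731, 0.682, -0.006, -0.001]
ft_force: [-1.9, -0.0, -0.2]
grip_width: -0.0001
grasp_force: 0.0
```

drive_tool:
  increments:
    - [[0,0,0],[0,0,0],0]
    - [[0,0,0],[0,0,0],0]

```text
clock: 2.62
eef_pos: [0.5272, 0.3742, 0.0429]
tool_rot: [0.731, 0.682, 0.001, 0.0]
ft_force: [0.3, 0.3, 1.0]
grip_width: -0.0
grasp_force: 0.0
```

drive_tool:
  increments:
    - [[-1,-10,-6],[0,0,0],0]
    - [[-1,-12,0],[0,0,0],0]
    - [[0,-5,0],[0,0,0],0]
    - [[-1,-5,0],[0,0,0],0]
    - [[0,-5,0],[0,0,0],0]
    - [[0,-5,0],[0,0,0],0]
    - [[0,0,0],[0,0,0],0]

```text
clock: 3.2
eef_pos: [0.5245, 0.3342, 0.0378]
tool_rot: [0.731, 0.682, 0.003, -0.001]
ft_force: [-0.8, 5.1, 1.1]
grip_width: 0.0002
grasp_force: 2.6
```

drive_tool:
  increments:
    - [[-1,-8,0],[0,0,0],0]
    - [[0,-8,0],[0,0,0],0]
    - [[-1,-7,0],[0,0,0],0]
    - [[0,-6,0],[0,0,0],0]
    - [[0,-4,0],[0,0,0],0]
    - [[0,0,0],[0,0,0],0]

```text
clock: 3.7
eef_pos: [0.5221, 0.3021, 0.0378]
tool_rot: [0.731, 0.683, 0.004, -0.002]
ft_force: [-2.1, 7.2, 1.3]
grip_width: 0.0004
grasp_force: 3.6
```

drive_tool:
  increments:
    - [[0,-3,0],[0,0,0],0]
    - [[0,-2,0],[0,0,0],0]
    - [[0,0,0],[0,0,0],0]

```text
clock: 3.95
eef_pos: [0.522, 0.3008, 0.038]
tool_rot: [0.73, 0.683, 0.006, -0.005]
ft_force: [-3.0, 16.4, -1.8]
grip_width: -0.0003
grasp_force: 7.9
```

drive_tool:
  increments:
    - [[0,-3,0],[0,0,0],0]
    - [[0,0,0],[0,0,0],0]
    - [[0,0,0],[0,0,0],0]

```text
clock: 4.2
eef_pos: [0.522, 0.3008, 0.0381]
tool_rot: [0.729, 0.684, 0.008, -0.006]
ft_force: [-3.4, 21.9, -4.0]
grip_width: 0.0
grasp_force: 11.2
```

Run:
```python
from workcell import *
import cv2,numpy as np
def z(im,x0,y0,w,h,f): return cv2.resize(im[y0:y0+h,x0:x0+w],None,fx=f,fy=f,interpolation=cv2.INTER_CUBIC)
t=camera("top");s=camera("side")
cv2.imwrite("pics/push.png",np.vstack([z(t["image"],200,230,130,70,4),z(s["image"],170,155,130,75,4)])[:,:,::-1])
for c in (t,s): print([(round(d["conf"],2),d["bbox"]) for d in silhouettes("cover",c)])
```

```text
[(0.57, [245.9, 266.3, 307.8, 286.9])]
[(0.63, [216.1, 214.1, 248.2, 233.8])]
```

View pics/push.png

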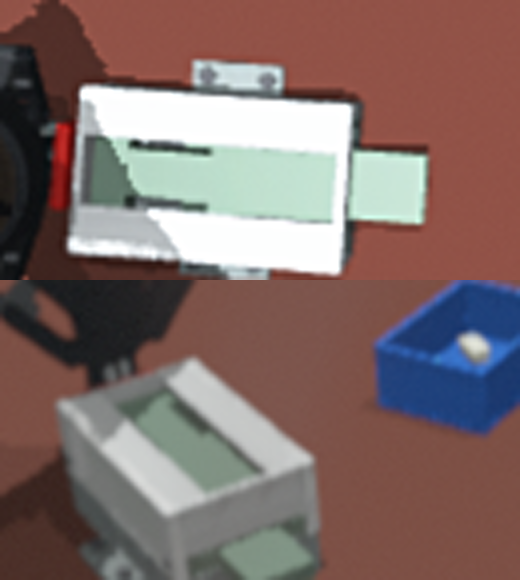

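The tail stands clear of the slot. Its top-view end corners are at crop (427,152) and (425,224), and the pad is fully against the rear wall.

Run:
```python
from h import *
from scipy.optimize import fsolve
np.set_printoptions(precision=4,suppress=True)
p=np.array(px((200,230),4,[(427,152),(425,224),(352,150),(347,219)]))
W=[fsolve(lambda w:proj("top",np.array([[w[0],w[1],.040]]))[0]-q,[.5,.1]) for q in p]
print(np.array(W)); m=(W[0]+W[1])/2; print("end mid",m,"width",np.linalg.norm(W[0]-W[1]))
Q=[.5149,.2232,1.4986,0]; print("model end",place(Q,np.array([[-131,0,40],[-112,0,34]])/1e3))
print("side tail corner pred vs seen", proj("side",place(Q,np.array([[-131,-18,40]])/1e3)),px((170,155),4,[(318,285)]))
```

```text
[[0.5253 0.0925]
 [0.4871 0.0938]
 [0.5265 0.1326]
 [0.4898 0.1354]]
end mid [0.5062 0.0931] width 0.03816031410771595
model end [[0.5055 0.0925 0.04  ]
 [0.5068 0.1115 0.034 ]]
side tail corner pred vs seen [[248.729  224.5462]] [(249.125, 225.875)]
```

drive_tool:
  increments:
    - [[0,10,0],[0,0,0],0]
    - [[1,15,0],[0,0,0],0]
    - [[1,25,0],[0,0,0],0]
    - [[0,10,20],[0,0,0],0]
    - [[0,0,40],[0,0,0],0]
    - [[0,0,35],[0,0,0],0.3]
    - [[0,-30,5],[0,0,0],0.6]
    - [[0,-40,0],[0,0,0],0.6]

```text
clock: 5.07
eef_pos: [0.5265, 0.2845, 0.1411]
tool_rot: [0.729, 0.684, 0.006, 0.001]
ft_force: [0.4, -1.0, -0.1]
grip_width: 0.0357
grasp_force: 0.0
```

drive_tool:
  increments:
    - [[-3,-38,0],[0,0,0],0.75]
    - [[-4,-38,0],[0,0,0],0.75]
    - [[-4,-38,0],[0,0,0],0.75]
    - [[-4,-38,0],[0,0,0],0.75]
    - [[-3,-19,0],[0,0,0],0.75]
    - [[0,0,0],[0,0,0],0.75]
    - [[0,0,0],[0,0,0],0.75]

```text
clock: 5.65
eef_pos: [0.5061, 0.1086, 0.1369]
tool_rot: [0.732, 0.681, 0.001, 0.001]
ft_force: [-0.2, 0.5, -0.1]
grip_width: 0.0642
grasp_force: 0.0
```

drive_tool:
  increments:
    - [[1,2,-35],[0,0,0],0.75]
    - [[0,0,-35],[0,0,0],0.75]
    - [[0,0,-30],[0,0,0],0.75]
    - [[0,0,-15],[0,0,0],0.75]
    - [[0,0,-10],[0,0,0],0.75]
    - [[0,0,0],[0,0,0],0.75]
    - [[0,0,0],[0,0,0],0.75]

```text
clock: 6.23
eef_pos: [0.5069, 0.1124, 0.0108]
tool_rot: [0.731, 0.682, 0.0, 0.0]
ft_force: [-0.1, -0.7, -0.2]
grip_width: 0.064
grasp_force: 0.0
```

drive_tool:
  increments:
    - [[0,0,0],[0,0,0],0.5]
    - [[0,0,0],[0,0,0],0.3]
    - [[0,0,0],[0,0,0],0.1]
    - [[0,0,0],[0,0,0],0]
    - [[0,0,0],[0,0,0],0]
    - [[0,0,0],[0,0,0],0]

```text
clock: 6.73
eef_pos: [0.5076, 0.112, 0.0121]
tool_rot: [0.731, 0.682, 0.002, 0.001]
ft_force: [-0.6, 1.0, 5.6]
grip_width: 0.0355
grasp_force: 60.2
```

drive_tool:
  increments:
    - [[0,-5,0],[0,0,0],0]
    - [[-1,-10,0],[0,0,0],0]
    - [[-1,-15,0],[0,0,0],0]
    - [[-1,-20,0],[0,0,0],0]
    - [[-1,-20,0],[0,0,0],0]
    - [[-2,-20,0],[0,0,0],0]
    - [[-1,-15,0],[0,0,0],0]
    - [[0,0,0],[0,0,0],0]

```text
clock: 7.4
eef_pos: [0.4989, 0.0037, 0.0106]
tool_rot: [0.733, 0.681, -0.0, 0.001]
ft_force: [-0.2, -0.4, -1.2]
grip_width: 0.0349
grasp_force: 59.8
```

drive_tool:
  increments:
    - [[0,-5,30],[0,0,0],0]
    - [[-5,-10,30],[0,0,-5],0]
    - [[-10,-25,20],[0,0,-6.7],0]
    - [[-10,-25,0],[0,0,-6.7],0]
    - [[-10,-25,0],[0,0,-6.7],0]
    - [[-10,-25,0],[0,0,-6.7],0]
    - [[-10,-25,0],[0,0,-6.7],0]
    - [[-10,-25,0],[0,0,-6.7],0]

```text
clock: 8.07
eef_pos: [0.4337, -0.1593, 0.0906]
tool_rot: [0.938, 0.346, 0.0, 0.0]
ft_force: [0.3, 0.3, -0.8]
grip_width: 0.0348
grasp_force: 60.4
```

drive_tool:
  increments:
    - [[-10,-25,0],[0,0,-6.7],0]
    - [[-10,-25,0],[0,0,-6.7],0]
    - [[-10,-25,0],[0,0,-6.7],0]
    - [[-10,-10,0],[0,0,-6.7],0]
    - [[0,0,0],[0,0,-6.7],0]
    - [[0,0,0],[0,0,-1.2],0]
    - [[0,0,0],[0,0,0],0]
    - [[0,0,0],[0,0,0],0]

```text
clock: 8.73
eef_pos: [0.3945, -0.2431, 0.0904]
tool_rot: [0.999, 0.055, 0.0, -0.0]
ft_force: [0.1, 0.1, -0.1]
grip_width: 0.0354
grasp_force: 60.4
```

Run:
```python
from workcell import *
import cv2,numpy as np
def z(im,x0,y0,w,h,f): return cv2.resize(im[y0:y0+h,x0:x0+w],None,fx=f,fy=f,interpolation=cv2.INTER_CUBIC)
t=camera("top");s=camera("side")
cv2.imwrite("pics/app.png",np.hstack([z(t["image"],405,215,100,150,4),z(s["image"],270,250,100,150,4)])[:,:,::-1])
```

```text
(no output)
```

View pics/app.png

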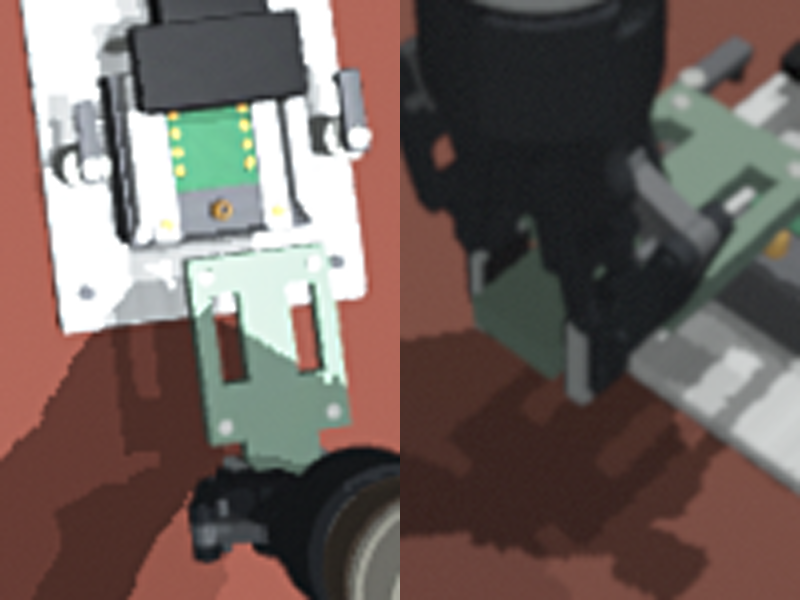

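The top view shows the cover held level in front of the jig, with corners at crop (187,261), (325,243), (352,424) and (211,446). It stands slightly to the −y side because the camera sees it higher up. I need its far corners in the side view to get its height.

Run:
```python
from workcell import *
import cv2,numpy as np
s=camera("side")
cv2.imwrite("pics/app2.png",cv2.resize(s["image"][250:350,300:420],None,fx=6,fy=6,interpolation=cv2.INTER_CUBIC)[:,:,::-1])
```

```text
(no output)
```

View pics/app2.png

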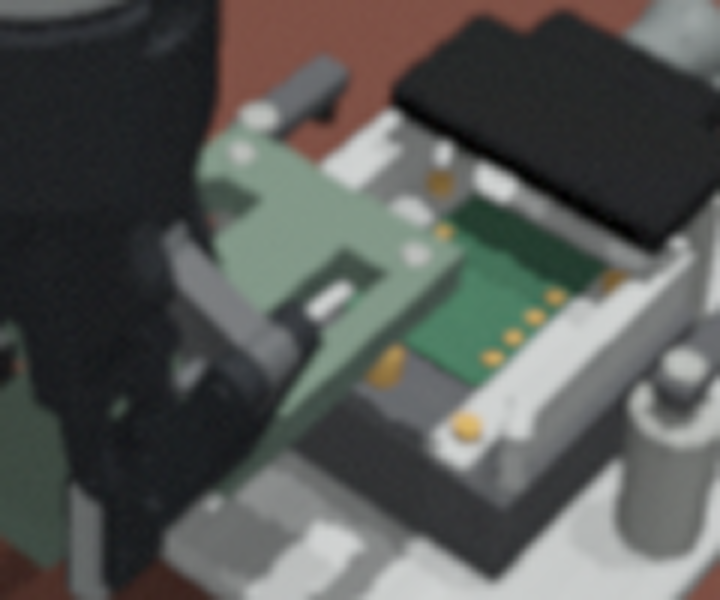

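The side view shows the nose corners at crop (463,248) and about (238,122).

Run:
```python
from h import *
np.set_printoptions(precision=4,suppress=True)
T=list(zip([(45,35,12),(45,-35,12),(-45,-35,12),(-45,35,12)],px((405,215),4,[(187,261),(325,243),(352,424),(211,446)])))
S=list(zip([(45,-35,12),(45,35,12)],px((300,250),6,[(463,248),(238,122)])))
for o in ({"top":T,"side":S},{"top":T,"side":S[:1]},{"top":T}):
    q,r=fit([.46,-.23,.1,.107],o); print("cover",q,np.degrees(q[2])); print(r)
    print("vs jig: along,across",[((q[0]-.5538)*np.cos(.1033)+(q[1]+.23)*np.sin(.1033)),(-(q[0]-.5538)*np.sin(.1033)+(q[1]+.23)*np.cos(.1033))])
```

```text
cover [ 0.462  -0.2359  0.1221  0.105 ] 6.997116795429803
[[-0.2321  0.39  ]
 [ 0.0165 -0.1631]
 [-0.2998  0.1762]
 [ 0.1452 -0.0295]
 [ 0.3579  0.1134]
 [ 0.0263 -0.1517]]
vs jig: along,across [np.float64(-0.09192275416194373), np.float64(0.0035514704661492548)]
cover [ 0.462  -0.2359  0.1207  0.1053] 6.915067658318887
[[-0.2057  0.3497]
 [ 0.0604 -0.1541]
 [-0.3175  0.2089]
 [ 0.1092 -0.0462]
 [ 0.371  -0.0275]]
vs jig: along,across [np.float64(-0.09187052475794422), np.float64(0.0036204943101321484)]
cover [ 0.4623 -0.2358  0.1196  0.1061] 6.853614834612745
[[-0.1161  0.2169]
 [ 0.1875 -0.2535]
 [-0.2311  0.1607]
 [ 0.1575 -0.1272]]
vs jig: along,across [np.float64(-0.09157305798836438), np.float64(0.003672615015257839)]
```

drive_tool:
  increments:
    - [[0.3,-2.7,-20],[0,0,-0.8],0]
    - [[0,0,-20],[0,0,0],0]
    - [[0,0,-12],[0,0,0],0]
    - [[0,0,0],[0,0,0],0]
    - [[0,0,0],[0,0,0],0]
    - [[0,0,0],[0,0,0],0]

```text
clock: 9.38
eef_pos: [0.3952, -0.2464, 0.039]
tool_rot: [0.999, 0.047, 0.0, 0.0]
ft_force: [-0.2, 0.5, -1.0]
grip_width: 0.0352
grasp_force: 60.4
```

drive_tool:
  increments:
    - [[10,1,0],[0,0,0],0]
    - [[10,1,0],[0,0,0],0]
    - [[10,1,0],[0,0,0],0]
    - [[10,1,0],[0,0,0],0]
    - [[10,1,0],[0,0,0],0]
    - [[0,0,0],[0,0,0],0]
    - [[0,0,0],[0,0,0],0]

```text
clock: 9.97
eef_pos: [0.4452, -0.2411, 0.0382]
tool_rot: [0.999, 0.047, -0.0, 0.0]
ft_force: [-0.5, 0.4, -2.0]
grip_width: 0.035
grasp_force: 60.4
```

Run:
```python
from workcell import *
import cv2,numpy as np
def z(im,x0,y0,w,h,f): return cv2.resize(im[y0:y0+h,x0:x0+w],None,fx=f,fy=f,interpolation=cv2.INTER_CUBIC)
t=camera("top");s=camera("side")
cv2.imwrite("pics/in.png",np.hstack([z(t["image"],425,215,80,110,5),z(s["image"],330,250,80,110,5)])[:,:,::-1])
```

```text
(no output)
```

View pics/in.png

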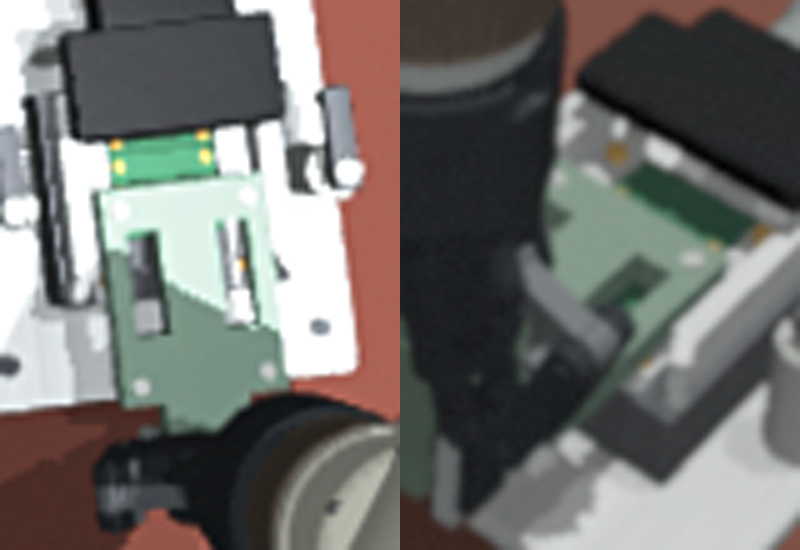

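The cover is between the rails and its nose is not yet under the nozzle. Top-view corners are at (96,193), (262,174), (288,387) and (122,409), and the side view has the right nose corner at (325,257).

Run:
```python
from h import *
np.set_printoptions(precision=4,suppress=True)
T=list(zip([(45,35,12),(45,-35,12),(-45,-35,12),(-45,35,12)],px((425,215),5,[(96,193),(262,174),(288,387),(122,409)])))
S=list(zip([(45,-35,12)],px((330,250),5,[(326,256)])))
J=[.5538,-.23,.1033]
for o in ({"top":T,"side":S},{"top":T}):
    q,r=fit([.5,-.23,.1,.055],o); print("cover",q,np.degrees(q[2])); print(r)
    d=q[:2]-J[:2]; c,s=np.cos(J[2]),np.sin(J[2]); print("along,across",d[0]*c+d[1]*s,-d[0]*s+d[1]*c)
# relative, top view only: pixel of seat-frame corners if cover were at along=a, across 0, z 10.5 above jig fit
print(proj("top",place([*J,-.0026],np.array([(45-42,35,67.5),(45-42,-35,67.5),(-45-42,-35,67.5),(-45-42,35,67.5)])/1e3))); print(np.array([b for _,b in T]))
# rail inner edge predictions (z 61)
print("rails",(proj("top",place([*J,-.0026],np.array([(-30,38,61),(-30,-38,61),(20,38,61),(20,-38,61)])/1e3))-[425,215]+.5)*5)
```

```text
cover [ 0.5124 -0.2346  0.1019  0.0519] 5.837720851131563
[[-0.0607  0.0834]
 [-0.4249 -0.0659]
 [-0.1832  0.4024]
 [ 0.062   0.1481]
 [ 0.7185 -0.0451]]
along,across -0.04167089060985517 -0.00028517064886083524
cover [ 0.5126 -0.2351  0.0999  0.0513] 5.723867538857593
[[ 0.1407 -0.0809]
 [-0.2396 -0.161 ]
 [-0.0836  0.288 ]
 [ 0.177  -0.036 ]]
along,across -0.0414854252368578 -0.0008031641483965913
[[443.709  253.4974]
 [476.5741 249.496 ]
 [482.0794 292.6024]
 [449.096  296.8011]]
[[443.8 253.2]
 [477.  249.4]
 [482.2 292. ]
 [449.  296.4]]
rails [[ 95.2015 274.1111]
 [272.7061 252.1711]
 [ 80.0924 154.9463]
 [257.1404 133.5817]]
```

drive_tool:
  increments:
    - [[8,0.9,0.8],[0,0,0],0]
    - [[8,0.9,0],[0,0,0],0]
    - [[8,0.8,0],[0,0,0],0]
    - [[8,0.8,0],[0,0,0],0]
    - [[7,0.7,0],[0,0,0],0]
    - [[1.5,0.2,0],[0,0,0],0]
    - [[0,0,0],[0,0,0],0]
    - [[0,0,0],[0,0,0],0]

```text
clock: 10.73
eef_pos: [0.4848, -0.2368, 0.0389]
tool_rot: [0.999, 0.046, -0.0, -0.0]
ft_force: [0.1, -1.0, -0.8]
grip_width: 0.035
grasp_force: 60.4
```

drive_tool:
  increments:
    - [[0.7,0.1,0],[0,0,0],0]
    - [[0,0,-1.5],[0,0,0],0]
    - [[0,0,-1.5],[0,0,0],0]
    - [[0,0,-1],[0,0,0],0]
    - [[0,0,0],[0,0,0],0]
    - [[0,0,0],[0,0,0],0]

```text
clock: 11.23
eef_pos: [0.4855, -0.2369, 0.035]
tool_rot: [0.999, 0.046, -0.0, -0.0]
ft_force: [-0.8, -0.1, -0.9]
grip_width: 0.035
grasp_force: 60.4
```

drive_tool:
  increments:
    - [[0,0,-1],[0,0,0],0]
    - [[0,0,-1],[0,0,0],0]
    - [[0,0,0],[0,0,0],0]
    - [[0,0,0],[0,0,0],0]

```text
clock: 11.57
eef_pos: [0.4858, -0.237, 0.0332]
tool_rot: [0.999, 0.046, 0.0, 0.0]
ft_force: [-0.1, 0.3, -0.6]
grip_width: 0.0353
grasp_force: 60.5
```

drive_tool:
  increments:
    - [[0,0,-1],[0,0,0],0]
    - [[0,0,-0.5],[0,0,0],0]
    - [[0,0,0],[0,0,0],0]
    - [[0,0,0],[0,0,0],0]

```text
clock: 11.9
eef_pos: [0.486, -0.2371, 0.0321]
tool_rot: [0.999, 0.046, 0.0, 0.0]
ft_force: [-1.4, 0.8, 4.0]
grip_width: 0.0351
grasp_force: 60.9
```

drive_tool:
  increments:
    - [[1.5,0.1,0],[0,0,0],0]
    - [[1.5,0.1,0],[0,0,0],0]
    - [[0,0,0],[0,0,0],0]
    - [[0,0,0],[0,0,0],0]

```text
clock: 12.23
eef_pos: [0.4877, -0.2368, 0.0316]
tool_rot: [0.999, 0.046, -0.001, 0.0]
ft_force: [-4.1, -0.0, 5.4]
grip_width: 0.0351
grasp_force: 61.2
```

drive_tool:
  increments:
    - [[-2,-0.2,0],[0,0,0],0]
    - [[-2,-0.2,0],[0,0,0],0]
    - [[-1,-0.1,0],[0,0,0],0]
    - [[0,0,0],[0,0,0],0]
    - [[0,0,0],[0,0,0],0]

```text
clock: 12.65
eef_pos: [0.4853, -0.2374, 0.0322]
tool_rot: [0.999, 0.046, 0.002, 0.0]
ft_force: [3.7, 0.4, 5.0]
grip_width: 0.0349
grasp_force: 60.9
```

drive_tool:
  increments:
    - [[2.3,0.2,0],[0,0,0],0]
    - [[0,0,0],[0,0,0],0]
    - [[0,0,0],[0,0,0],0.75]
    - [[0,0,0],[0,0,0],0.75]
    - [[0,0,0],[0,0,0],0.75]
    - [[0,0,0],[0,0,0],0.75]
    - [[0,0,0],[0,0,0],0.75]

```text
clock: 13.23
eef_pos: [0.4854, -0.2368, 0.031]
tool_rot: [0.999, 0.046, -0.001, -0.0]
ft_force: [-0.1, 1.1, 0.7]
grip_width: 0.0639
grasp_force: 0.0
```

drive_tool:
  increments:
    - [[0,0,10],[0,0,0],0.75]
    - [[0,0,20],[0,0,0],0.75]
    - [[0,0,35],[0,0,0],0.5]
    - [[0,0,5],[0,0,0],0]
    - [[20,2,0],[0,0,0],0]
    - [[20,2,0],[0,0,0],0]
    - [[22,2.3,0],[0,0,0],0]
    - [[0,0,0],[0,0,0],0]

```text
clock: 13.9
eef_pos: [0.5521, -0.2306, 0.1027]
tool_rot: [0.999, 0.047, 0.002, 0.001]
ft_force: [1.1, -1.1, 0.1]
grip_width: -0.0001
grasp_force: 0.0
```

drive_tool:
  increments:
    - [[0,0,-20],[0,0,0],0]
    - [[0,0,-10],[0,0,0],0]
    - [[0,0,-4],[0,0,0],0]
    - [[0,0,-2],[0,0,0],0]
    - [[0,0,0],[0,0,0],0]

```text
clock: 14.32
eef_pos: [0.5472, -0.2307, 0.0653]
tool_rot: [0.999, 0.046, -0.001, -0.0]
ft_force: [-0.6, 0.2, 0.9]
grip_width: -0.0001
grasp_force: 0.0
```

drive_tool:
  increments:
    - [[1,0,-2],[0,0,0],0]
    - [[1,0,-2],[0,0,0],0]
    - [[0,0,-2],[0,0,0],0]
    - [[0,0,-2],[0,0,0],0]
    - [[0,0,0],[0,0,0],0]
    - [[0,0,0],[0,0,0],0]

```text
clock: 14.82
eef_pos: [0.5508, -0.2311, 0.0587]
tool_rot: [0.999, 0.046, 0.001, 0.0]
ft_force: [-0.9, 0.4, 5.8]
grip_width: -0.0001
grasp_force: 2.8
```

drive_tool:
  increments:
    - [[0,0,-1.5],[0,0,0],0]
    - [[0,0,-1.5],[0,0,0],0]
    - [[0,0,-1],[0,0,0],0]
    - [[0,0,0],[0,0,0],0]
    - [[0,0,0],[0,0,0],0]

```text
clock: 15.23
eef_pos: [0.5508, -0.2311, 0.057]
tool_rot: [0.999, 0.046, 0.002, 0.001]
ft_force: [-5.7, 1.3, 16.7]
grip_width: -0.0005
grasp_force: 8.4
```

drive_tool:
  increments:
    - [[0,0,-1.5],[0,0,0],0]
    - [[0,0,-1],[0,0,0],0]
    - [[0,0,0],[0,0,0],0]
    - [[0,0,0],[0,0,0],0]

```text
clock: 15.57
eef_pos: [0.5508, -0.2311, 0.057]
tool_rot: [0.999, 0.046, 0.002, 0.001]
ft_force: [-9.4, 3.5, 28.5]
grip_width: -0.0001
grasp_force: 14.5
```

drive_tool:
  increments:
    - [[-1,0.2,0.5],[0,0,0],0]
    - [[0,0,0],[0,0,0],0]
    - [[0,0,0],[0,0,0],0]

```text
clock: 15.82
eef_pos: [0.5508, -0.2311, 0.057]
tool_rot: [0.999, 0.046, 0.003, 0.001]
ft_force: [-5.7, 2.3, 25.0]
grip_width: -0.0002
grasp_force: 12.3
```

Run:
```python
from workcell import *
import cv2,numpy as np
def z(im,x0,y0,w,h,f): return cv2.resize(im[y0:y0+h,x0:x0+w],None,fx=f,fy=f,interpolation=cv2.INTER_CUBIC)
t=camera("top");s=camera("side")
cv2.imwrite("pics/end.png",np.vstack([z(t["image"],180,120,330,190,2),np.pad(z(s["image"],160,150,330,200,2),((0,0),(0,0),(0,0)))])[:600,:,::-1] if 0 else cv2.resize(np.hstack([z(t["image"],180,120,330,200,1.2),z(s["image"],160,150,330,200,1.2)]),(800,242))[:,:,::-1])
```

```text
(no output)
```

View pics/end.png

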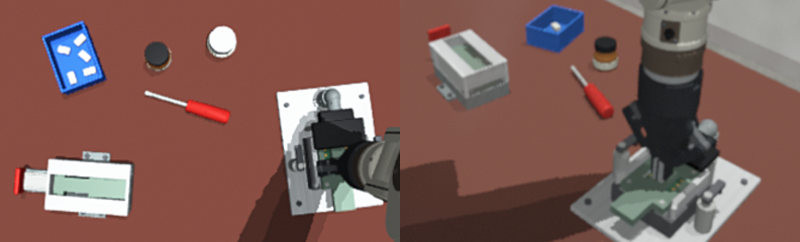

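The cover is home in the jig with the shut fingers pressing on its bar. The spares are still in the magazine, the ejector has sprung back, and the other items on the bench have not moved.

```bash
python3 -c "
from workcell import *
print(job_done())"
```

```text
the job is handed in; nothing more can be done
None
```

The job is handed in: the cover is on the locating pin and held pressed against its hard stop at about 25 N, and the last picture showed the spares in the magazine and the bench items undisturbed; no verdict came back.

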